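# Release the chuck faceplate from its quick-change base

## Robot

A 6-joint arm with a two-finger parallel gripper is mounted at the origin on the work surface; the furniture and walls round the work are solid. World frame = base frame: x ahead of the robot, y to its left, z up, the work surface at z = 0. Lengths are in mm, angles in rad, forces in N, time in s.
With the tool pointing down it reaches from about 250 to 800 mm from the base axis. Payload 3.9 kg.
Tool frame: the origin (TCP) lies midway between the tips of the shut fingers; the grasp point (between the pads) lies 19 mm behind it; z points along the fingers, x is the direction in which the jaws open and shut, and the axes are right-handed (so a half turn about z gives the same grasp; the last joint's range is limited). The gripper opens to 85 mm and grips with 20 to 120 N. Pads are 22 mm wide; open, the fingers measure 114 mm over their backs; the gripper's body (76 mm by 85 mm) begins 54 mm behind the grasp point. The pads swing forward as they close: fully open they stand 13 mm farther back than shut.
Start: joints at [1.124, 0.26, -0.138, 1.173, 0, 1.571], TCP at [226.837, 473.455, 194.404] pointing down, gripper open.
Joint ranges: [-2.78, 2.78], [-0.83, 1.72], [-1.28, 1.37], [-1.9, 2.12], [-1.57, 1.48], [-3.14, 3.14]. Speed limits (rad/s): [2.57, 2.57, 3.14, 3.14, 3.14, 3.14].

## Interface

Orientations are given as a 3x3 rotation matrix whose columns are the frame's x, y, z axes.
In Python, from plant import bot gives the robot as it stands.
- The arm moves only by the tool drive_tool, never from a script. Its argument "series" is a list of rows, each an object with "hand": the finger opening in mm, from 0 to 85.4; "dp": the shift along the tool's x, y, z in mm, a list of three; "yaw": the turn about the tool's z in degrees. In form: [{"hand": hand, "dp": [tx, ty, tz], "yaw": yaw}, ...]. A call has 1 to 8 rows; each row shifts and turns the commanded pose from where the row before left it, along the tool's axes as they then stand; what a row does not reach is not made up. A row lasts 1/12 s, in which the tool goes at most 41.7 mm and 7.16 degrees, less where a joint would pass 70% of its speed; a pose out of reach is approached as far as the arm can. A call with a gripper value outside its range is refused whole. The fingers move at their own pace and stop on an object; "newtons" is the grip in N (left out, the last holds). Time passes only in rows, so rows that do not move let the fingers close. It gives the time, the measured TCP pose, the force and the opening at its end, in the units of the state.
- bot.get_state(): the state, without advancing time (a new reading comes with each control period).
- bot.camera(name): name is "scene" or "top"; returns a dict with "frame" (400x640x3 uint8, blue, green, red), "fx", "fy", "cx", "cy" (pixels), "rvec" (rotation vector, rad) and "tvec" (3), from world to camera coordinates, as OpenCV has them. Camera axes: x right, y down, z forward; pixel columns grow to the right and rows downward; lengths in mm; the calibration is good to about 2 mm. A picture is of the moment at which its call begins. There is no depth.
- bot.hand_in(): hands the job in, once; it reports no verdict.
Trained networks look in the newest picture that a camera, given by its name, has taken for a name from the list of things; names that differ only in an ending like _2 or _b are one class to them, and where a whole thing is asked for, a point or a joint stands for the part that bears it (a point fixed in the world has none). Each returns a list of dicts, best first, with "score" (0 to 1); they miss things now and then, are a little off and sometimes report something else, mostly with a low value. They report only what shows in the picture. A call takes as long as a camera call.
- bot.masks_of(target, camera): "pixels" (400x640 bool, what is visible of it) and "box" ([left, top, width, height] in pixels, round what is visible of it).
The state is a dict: "time_s": time; "joint_positions": joint angles; "joint_vel": joint speeds; "tau": joint torques, N m; "position": TCP position; "tool_rot": TCP orientation; "force": force on the tool from outside, world axes, zero at the start; "moment": the same for the moment, N m; "grip_width": finger opening in mm.
Only numpy, scipy, OpenCV 4.12 (cv2) and the standard library are available. Lean on these libraries where they do the work, as an engineer would, in place of code of your own. Each camera call takes 0.05 s, during which the arm holds its last target.

## Task

The faceplate that carries the wooden chuck is latched in the round quick-change clamping base. With a fingertip feel along the fluted rim of the base, on the side that faces the robot, until you find the hidden notch, and press the latch inside it straight in towards the middle until the faceplate springs up; then take the finger away so that the latch comes back out. Touch lightly without shoving the base, do not hold, push or pull the chuck or its faceplate, and leave the things round about where they are.

Things in the scene. Friction and masses are not known exactly. Their poses are not given: they have to be found in the camera images.
- rim_center (a point): Point on the upright axis of the clamping base, half-way up its fluted aluminium rim, 30 mm above the table. The rim is 132 mm across and runs from 13 to 44 mm above the table; it has 48 upright flutes and neither turns nor gives. Its one notch (see latch) may lie up to 77 degrees to either side of the rim's point straight towards the robot (-x). The point's axes do not tell where.
- latch (a joint): How far the latch in the notch is pressed in, m: 0 out, 0.007 fully in; from about 0.005 on it frees the faceplate. Its face is five flutes (about 40 mm of the rim) that stand back 4 mm, open upwards, solid at both ends, nearly invisible, so felt for. It slides straight towards the axis; its spring takes 5 N to start, about 8 N fully in, and brings it back out.
- clamp_base: The clamping base with all it carries, fixed to the table; origin on its axis at the table top. Its foot is a dark disc 158 mm across and 9 mm high with six screw heads up to 13 mm high; above it stands the fluted rim, and inside the rim the flat top, 46 mm above the table and 104 mm across.
- faceplate: The wooden chuck (62 mm across, 34 mm high) with the steel faceplate (86 mm across, 6.5 mm thick) it is screwed on; origin on the base's axis at the faceplate's underside, z up. The origin is 47 mm above the table latched, 56 mm sprung up, where it stays by itself; the chuck's top is 81 mm above the table latched and 90 mm sprung up.
- stone_plug: Bystander: loose white stone plug with a wider head, 66 mm across, 46 mm high, standing to the left of the base; origin under its centre.
- stone_cap: Bystander: loose round white stone cap, 69 mm across, 59 mm high; origin under its centre.
- wood_chuck: Bystander: loose waisted wooden chuck, 68 mm across, 60 mm high; origin under its centre.
- glass_jar: Bystander: loose jar with a screw lid, 68 mm across, 92 mm high; origin under its centre.

How it is judged:
By the outcome, as a careful person would: the job done as asked, in the order asked, and still so for the second after the job is handed in, with the robot touching nothing.
It also fails if it takes over 64 s, if anything falls off the work surface, if the arm or the gripper's body presses on something with over 40 N, if the wrist force passes 120 N, or if a joint passes its speed limit or range.

## Working session

There is one attempt and no reset: what is moved stays moved. The work goes in short steps, Python scripts to look and compute and a tool call to move; the robot and the scene stay as the last step left them, time stands still between calls to the robot, and variables do not carry over. Pictures are saved under pics/ and viewed, and the job is handed in when it is done.

Besides the shell and the picture viewer there is one more tool, called after "Request:" as name(argument=value, ...) on one line, values as JSON. drive_tool: Moves the arm, as the interface text tells. Its arguments: {"type":"object","properties":{"series":{"type":"array","items":{"type":"object","properties":{"hand":{"type":"number"},"dp":{"type":"array","items":{"type":"number"}},"yaw":{"type":"number"}}}},"newtons":{"type":"number"}},"required":["series"]}

```bash
mkdir -p pics; ls
python3 - <<'E'
from plant import bot
import cv2,numpy as np
s=bot.get_state(); print({k:np.round(v,3).tolist() for k,v in s.items()})
for n in("scene","top"):
    c=bot.camera(n); cv2.imwrite(f"pics/{n}0.png",c["frame"])
    R=cv2.Rodrigues(np.array(c["rvec"],float))[0]; print(n,c["fx"],c["fy"],c["cx"],c["cy"],"pos",-R.T@np.array(c["tvec"]).ravel(), R.round(2).tolist())
    for t in("clamp_base","faceplate","stone_plug","stone_cap","wood_chuck","glass_jar","latch"):
        print(t,[(round(d["score"],2),d["box"]) for d in bot.masks_of(t,n)][:2])
E
```

```text
pics
{'time_s': 0.0, 'joint_positions': [1.124, 0.261, -0.139, 1.173, 0.0, 1.571], 'joint_vel': [0.0, 0.001, 0.0, 0.0, -0.001, -0.0], 'tau': [-0.001, -40.568, 25.392, 0.019, 0.0, 0.0], 'position': [226.488, 472.782, 193.556], 'tool_rot': [[0.432, 0.902, -0.001], [0.902, -0.432, -0.002], [-0.002, -0.0, -1.0]], 'force': [-0.435, -0.412, -0.14], 'moment': [-0.005, -0.028, 0.014], 'grip_width': 85.526}
scene 399.9089941602248 399.9089941602248 315.1748969573962 199.87468496502157 pos [ -48.88340244 -670.38722053  491.11101981] [[0.81, -0.59, -0.02], [-0.27, -0.34, -0.9], [0.52, 0.73, -0.44]]
clamp_base [(0.75, [304.1, 187.7, 65.0, 53.0])]
faceplate [(0.93, [319.2, 188.6, 33.3, 27.4]), (0.27, [303.2, 189.3, 63.0, 49.8])]
stone_plug [(0.71, [264.5, 192.3, 20.9, 26.1])]
stone_cap [(0.94, [266.5, 173.8, 25.9, 21.9])]
wood_chuck [(0.98, [222.0, 183.2, 25.6, 27.9])]
glass_jar [(0.9, [356.4, 244.8, 41.9, 59.1])]
latch [(0.58, [318.1, 216.7, 13.1, 13.2])]
top 429.6302552834648 429.6302552834648 329.0313181159689 203.52774224339632 pos [ 297.67145639    3.62638927 1079.22044075] [[-0.0, -1.0, -0.02], [-0.99, 0.01, -0.13], [0.13, 0.02, -0.99]]
clamp_base [(0.75, [302.6, 153.0, 60.7, 62.1])]
faceplate [(0.82, [317.8, 163.5, 32.4, 33.5])]
stone_plug [(0.59, [264.5, 200.7, 27.4, 31.9])]
stone_cap [(0.93, [221.6, 174.1, 28.3, 27.8])]
wood_chuck [(0.97, [216.0, 222.2, 27.1, 31.8])]
glass_jar [(0.89, [425.5, 211.5, 37.0, 31.8])]
latch [(0.67, [427.0, 211.0, 35.9, 32.4]), (0.39, [334.6, 196.4, 15.9, 8.0])]
```

```bash
cat > h.py <<'E'
import cv2,numpy as np
def ray(c,u,v,z):
    R=cv2.Rodrigues(np.array(c["rvec"],float))[0]; t=np.array(c["tvec"],float).ravel()
    o=-R.T@t; d=R.T@np.array([(u-c["cx"])/c["fx"],(v-c["cy"])/c["fy"],1]); return o+d*(z-o[2])/d[2]
def proj(c,P):
    K=np.array([[c["fx"],0,c["cx"]],[0,c["fy"],c["cy"]],[0,0,1]]);return cv2.projectPoints(np.array(P,float).reshape(-1,3),np.array(c["rvec"],float),np.array(c["tvec"],float),K,None)[0].reshape(-1,2)
E
python3 - <<'E'
from plant import bot
from h import *
from scipy.optimize import least_squares
C={n:bot.camera(n) for n in("top","scene")}
t=np.linspace(0,2*np.pi,180)
def circ(c,p,r,z): return proj(c,np.c_[p[0]+r*np.cos(t),p[1]+r*np.sin(t),0*t+z])
def hull(c,p,prof):
    q=np.vstack([circ(c,p,r,z) for r,z in prof]);return np.r_[q.min(0),q.max(0)]
P={"clamp_base":[(79,0),(79,9),(66,44)],"faceplate":[(43,47),(43,53.5),(31,81)],"stone_plug":[(33,0),(33,46)],"stone_cap":[(34.5,0),(34.5,30),(25,59)],"wood_chuck":[(34,0),(34,60)],"glass_jar":[(34,0),(34,92)]}
for k,pr in P.items():
  for n,c in C.items():
    m=bot.masks_of(k,n)
    if not m: print(k,n,"none");continue
    b=m[0]["box"]; b=np.array([b[0],b[1],b[0]+b[2],b[1]+b[3]])
    g=ray(c,(b[0]+b[2])/2,(b[1]+b[3])/2,30)[:2]
    s=least_squares(lambda p:hull(c,p,pr)-b,g); print(k,n,s.x.round(1),"res",s.fun.round(1))
c=C["top"];cv2.imwrite("pics/t1.png",cv2.resize(c["frame"][120:270,200:480],None,fx=2.8,fy=2.8,interpolation=cv2.INTER_CUBIC))
cv2.imwrite("pics/t2.png",cv2.resize(c["frame"][145:225,290:390],None,fx=7,fy=7,interpolation=cv2.INTER_CUBIC))
c=C["scene"];cv2.imwrite("pics/s2.png",cv2.resize(c["frame"][175:255,290:390],None,fx=7,fy=7,interpolation=cv2.INTER_CUBIC))
E
```

```text
clamp_base top [487.1   5.1] res [-0.   1.   0.  -0.9]
clamp_base scene [497.5  10.4] res [ 2.2  6.4 -2.2 -4.1]
faceplate top [488.    6.9] res [-2.   1.2  2.  -1.2]
faceplate scene [495.4   9.8] res [-0.4 -0.4  0.4  0.3]
stone_plug top [404.9 146.9] res [-1.9 -0.9  2.   0.9]
stone_plug scene [408.6 147.5] res [-2.5  1.1  2.5 -1.3]
stone_cap top [474.8 255.9] res [-1.3  0.2  1.4 -0.2]
stone_cap scene [481.3 249.5] res [-0.  -2.6 -0.   2.2]
wood_chuck top none
wood_chuck scene [344.4 244.2] res [-1.2 -3.7  1.3  2.9]
glass_jar top [ 371.7 -259.2] res [-1.  -0.5  0.9  0.5]
glass_jar scene [ 388.8 -249.3] res [-0.7 -5.5  0.6  4.2]
```

View pics/scene0.png

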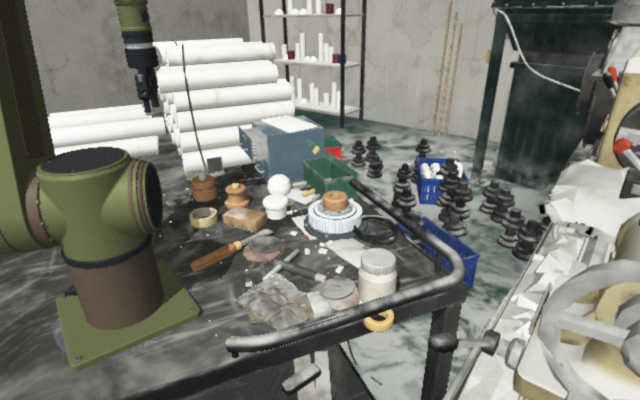

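View pics/t1.png

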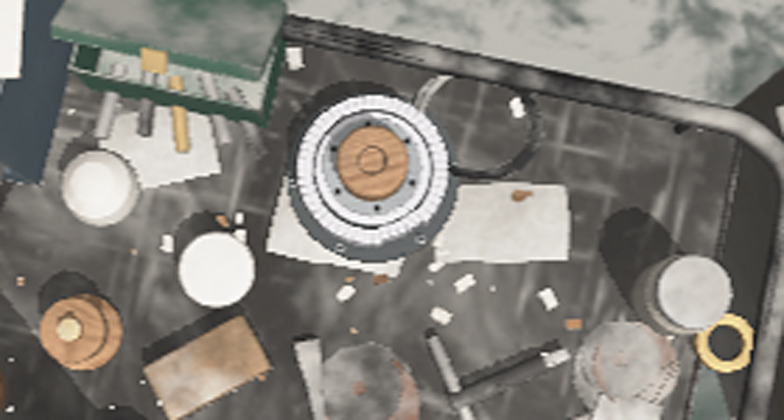

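View pics/t2.png

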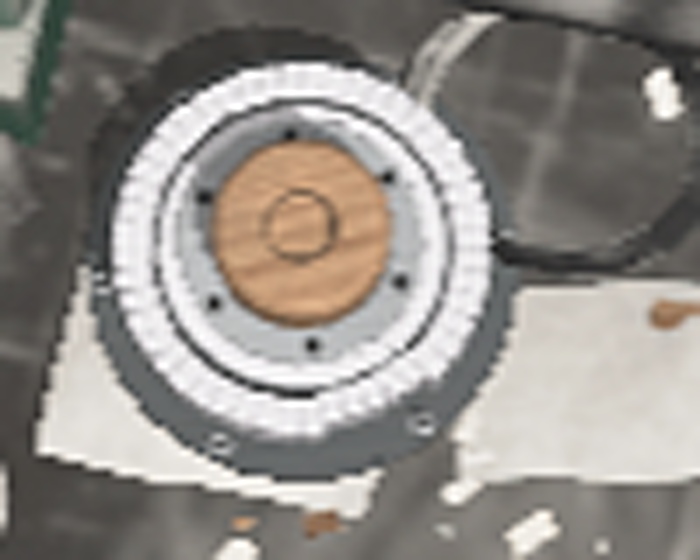

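View pics/s2.png

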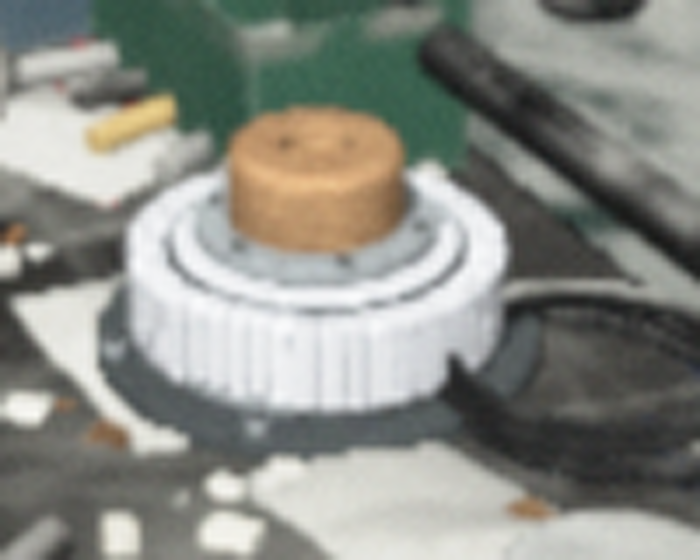

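Run:
```python
from plant import bot
from h import *
from scipy.optimize import least_squares
C={n:bot.camera(n) for n in("top","scene")}
t=np.linspace(0,2*np.pi,180)
def circ(c,p,r,z): return proj(c,np.c_[p[0]+r*np.cos(t),p[1]+r*np.sin(t),0*t+z])
obs={"top":np.array([305.7,153.9,360.3,207.4]),"scene":np.array([308.1,198.3,362.8,234.0])}
def h(c,p):
    q=np.vstack([circ(c,p,66,44),circ(c,p,66,13)]);return np.r_[q.min(0),q.max(0)]
for n in C:
    s=least_squares(lambda p:h(C[n],p)-obs[n],[490,7]);print(n,s.x.round(1),s.fun.round(2))
# joint
s=least_squares(lambda p:np.r_[h(C["top"],p)-obs["top"],(h(C["scene"],p)-obs["scene"])],[490,7]);print(s.x,s.fun.round(1));p=s.x
for n,(x0,y0) in {"top":(290,145),"scene":(290,175)}.items():
    c=C[n]; im=cv2.resize(c["frame"][y0:y0+80,x0:x0+100],None,fx=7,fy=7,interpolation=cv2.INTER_CUBIC)
    for r,z,col in((66,44,(0,0,255)),(66,13,(0,255,255)),(79,9,(0,255,0)),(52,46,(255,0,0)),(31,81,(255,0,255))):
        q=((circ(c,p,r,z)-[x0,y0]+.5)*7).astype(int);cv2.polylines(im,[q],True,col,1)
    for m in bot.masks_of("latch",n):
        k=m["pixels"]; v,u=np.nonzero(k); 
        X=np.array([ray(c,a,b,30) for a,b in zip(u,v)]); a=np.degrees(np.arctan2(-(X[:,1]-p[1]),-(X[:,0]-p[0]))); print(n,m["score"],len(u),"angle from -x toward -y",np.percentile(a,[5,50,95]).round(0),X.mean(0).round(0))
    for a in(-60,-30,0,30,60):
        A=np.radians(a);P=proj(c,[[p[0]-66*np.cos(A),p[1]-66*np.sin(A),44]])[0]
        cv2.putText(im,str(a),tuple(((P-[x0,y0]+.5)*7).astype(int)),0,.5,(0,0,255),1)
    cv2.imwrite(f"pics/o_{n}.png",im)
```

```text
top [490.6   9.5] [ 0.33 -0.56 -0.33  0.56]
scene [490.2   2.3] [ 0.04 -0.67 -0.04  0.52]
[491.60548385   7.33099041] [ 1.2 -0.9  0.6  0.2 -0.7 -1.5 -1.  -0.6]
top 0.57 73 angle from -x toward -y [ 9. 23. 40.] [441. -15.  30.]
scene 0.75 194 angle from -x toward -y [-5. 26. 42.] [441. -16.  30.]
```

View pics/o_top.png

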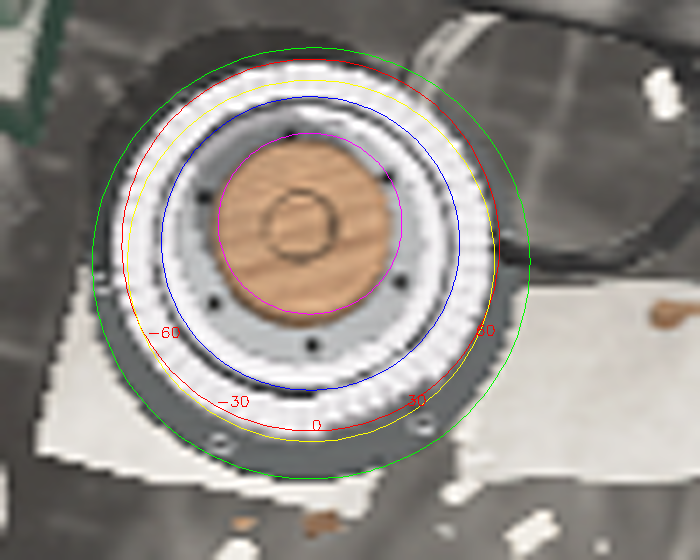

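View pics/o_scene.png

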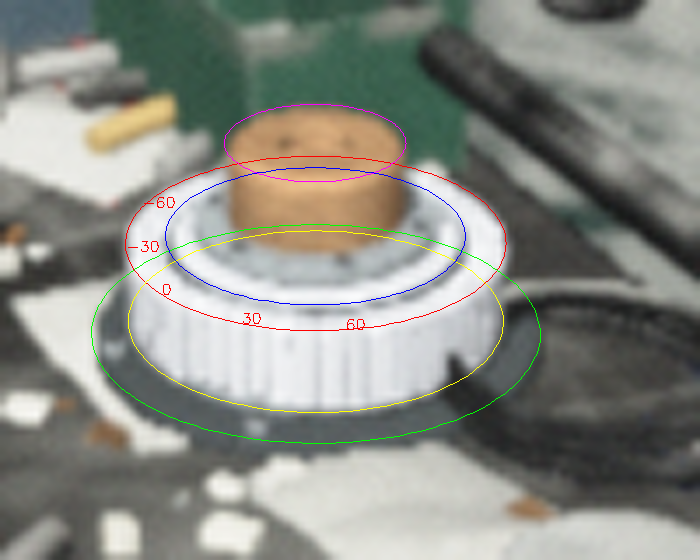

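The base axis is at about (490, 8). The latch looks to be about 24° from -x towards -y, in both views: top crop (330–430, 385–430), scene crop (196–288, 292–385). I'll shut the hand, move over and then feel for it.

Request:
drive_tool(series=[{"hand":0,"dp":[-27.4,26.3,0]},{"hand":0,"dp":[-27.4,26.3,0]},{"hand":0,"dp":[-27.4,26.3,0]},{"hand":0,"dp":[-27.4,26.3,0]},{"hand":0,"dp":[-27.4,26.3,0]},{"hand":0,"dp":[-27.4,26.3,0]},{"hand":0,"dp":[-27.4,26.3,0]},{"hand":0,"dp":[-27.4,26.3,0]}], newtons=20)

```text
schema error: expected keys hand, dp, yaw
```

Request:
drive_tool(series=[{"hand":0,"dp":[-27.4,26.3,0]},{"hand":0,"dp":[-27.4,26.3,0]},{"hand":0,"dp":[-27.4,26.3,0]},{"hand":0,"dp":[-27.4,26.3,0]},{"hand":0,"dp":[-27.4,26.3,0]},{"hand":0,"dp":[0,0,0],"yaw":-7},{"hand":0,"dp":[0,0,0],"yaw":-7},{"hand":0,"dp":[0,0,0],"yaw":-7}])

```text
schema error: expected keys hand, dp, yaw
```

Request:
drive_tool(series=[{"hand":0,"dp":[0,0,0],"yaw":-7},{"hand":0,"dp":[0,0,0],"yaw":-7},{"hand":0,"dp":[0,0,0],"yaw":-7},{"hand":0,"dp":[0,0,0],"yaw":-7},{"hand":0,"dp":[0,0,0],"yaw":-0.6},{"hand":0,"dp":[0,0,0]}])

```text
schema error: expected keys hand, dp, yaw
```

Run:
```python
from plant import bot
import numpy as np
s=bot.get_state(); print({k:np.round(v,3).tolist() for k,v in s.items()})
```

```text
{'time_s': 1.7, 'joint_positions': [1.124, 0.26, -0.138, 1.173, 0.0, 1.571], 'joint_vel': [0.001, -0.001, 0.001, -0.0, 0.001, -0.001], 'tau': [-0.001, -40.561, 25.423, 0.001, -0.0, -0.0], 'position': [226.836, 473.468, 194.414], 'tool_rot': [[0.432, 0.902, -0.0], [0.902, -0.432, 0.0], [0.0, -0.0, -1.0]], 'force': [0.397, 0.013, 0.497], 'moment': [-0.021, -0.038, 0.023], 'grip_width': 85.454}
```

Request:
drive_tool(series=[{"hand":0,"dp":[-27.4,26.3,0],"yaw":0},{"hand":0,"dp":[-27.4,26.3,0],"yaw":0},{"hand":0,"dp":[-27.4,26.3,0],"yaw":0},{"hand":0,"dp":[-27.4,26.3,0],"yaw":0},{"hand":0,"dp":[-27.4,26.3,0],"yaw":0},{"hand":0,"dp":[-27.4,26.3,0],"yaw":0},{"hand":0,"dp":[-27.4,26.3,0],"yaw":0},{"hand":0,"dp":[-27.4,26.3,0],"yaw":0}], newtons=20)

```text
time_s: 2.37
position: [322.1, 183.2, 194.6]
tool_rot: [[0.431, 0.902, 0.001], [0.902, -0.431, 0.0], [0.001, 0.001, -1.0]]
force: [2.0, 0.2, 0.0]
grip_width: -0.2
```

Request:
drive_tool(series=[{"hand":0,"dp":[-27.4,26.3,0],"yaw":0},{"hand":0,"dp":[-27.4,26.3,0],"yaw":0},{"hand":0,"dp":[-27.4,26.3,0],"yaw":0},{"hand":0,"dp":[-27.4,26.3,0],"yaw":0},{"hand":0,"dp":[-27.4,26.3,0],"yaw":0},{"hand":0,"dp":[-8,8,0],"yaw":-7},{"hand":0,"dp":[0,0,0],"yaw":-7},{"hand":0,"dp":[0,0,0],"yaw":-7}])

```text
time_s: 3.03
position: [385.4, -7.5, 194.5]
tool_rot: [[0.077, 0.997, 0.0], [0.997, -0.077, 0.0], [0.0, 0.0, -1.0]]
force: [-0.5, 1.1, -0.6]
grip_width: -0.1
```

Request:
drive_tool(series=[{"hand":0,"dp":[0,0,0],"yaw":-7},{"hand":0,"dp":[0,0,0],"yaw":-7},{"hand":0,"dp":[0,0,0],"yaw":-7},{"hand":0,"dp":[0,0,0],"yaw":-7},{"hand":0,"dp":[0,0,0],"yaw":-0.6},{"hand":0,"dp":[0,0,0],"yaw":0},{"hand":0,"dp":[0,0,0],"yaw":0}])

```text
time_s: 3.62
position: [385.1, -6.2, 194.5]
tool_rot: [[-0.404, 0.915, 0.0], [0.915, 0.404, -0.0], [-0.0, 0.0, -1.0]]
force: [0.2, 0.1, 0.9]
grip_width: -0.2
```

Run:
```python
from plant import bot
import numpy as np
s=bot.get_state(); print({k:np.round(v,3).tolist() for k,v in s.items()})
```

```text
{'time_s': 3.617, 'joint_positions': [-0.016, 0.019, -0.429, 1.122, -0.0, -0.432], 'joint_vel': [0.002, -0.0, 0.001, 0.001, 0.0, -0.009], 'tau': [-0.013, -26.228, 25.078, -0.001, -0.001, -0.005], 'position': [385.051, -6.185, 194.456], 'tool_rot': [[-0.404, 0.915, 0.0], [0.915, 0.404, -0.0], [-0.0, 0.0, -1.0]], 'force': [0.22, 0.056, 0.922], 'moment': [0.0, -0.041, -0.015], 'grip_width': -0.152}
```

Request:
drive_tool(series=[{"hand":0,"dp":[-30,-4,0],"yaw":0},{"hand":0,"dp":[0,0,35],"yaw":0},{"hand":0,"dp":[0,0,35],"yaw":0},{"hand":0,"dp":[0,0,35],"yaw":0},{"hand":0,"dp":[0,0,35],"yaw":0},{"hand":0,"dp":[0,0,26.5],"yaw":0},{"hand":0,"dp":[0,0,0],"yaw":0},{"hand":0,"dp":[0,0,0],"yaw":0}])

```text
time_s: 4.28
position: [392.0, -35.1, 27.3]
tool_rot: [[-0.406, 0.914, -0.004], [0.914, 0.406, 0.0], [0.002, -0.003, -1.0]]
force: [0.2, 0.3, 0.2]
grip_width: 0.0
```

```bash
cat > st.py <<'E'
from plant import bot
from h import *
import sys
s=bot.get_state();p=np.array(s["position"]);R=np.array(s["tool_rot"]);f=np.array(s["force"])
c=np.array([490,8.]);d=p[:2]-c
print("t",round(s["time_s"],2),"pos",p.round(1),"r",np.hypot(*d).round(2),"ang",np.degrees(np.arctan2(-d[1],-d[0])).round(1),"yhead",np.degrees(np.arctan2(R[1,1],R[0,1])).round(1),"f_tool",(R.T@f).round(1))
if len(sys.argv)>1:
  for n,(x0,y0) in {"top":(280,135),"scene":(280,145)}.items():
    k=bot.camera(n);im=cv2.resize(k["frame"][y0:y0+110,x0:x0+130],None,fx=5,fy=5,interpolation=cv2.INTER_CUBIC);cv2.imwrite(f"pics/{sys.argv[1]}_{n}.png",im)
E
python3 st.py a
```

```text
t 4.28 pos [392.  -35.1  27.3] r 107.02 ang 23.7 yhead 23.9 f_tool [ 0.2  0.3 -0.2]
```

View pics/a_top.png

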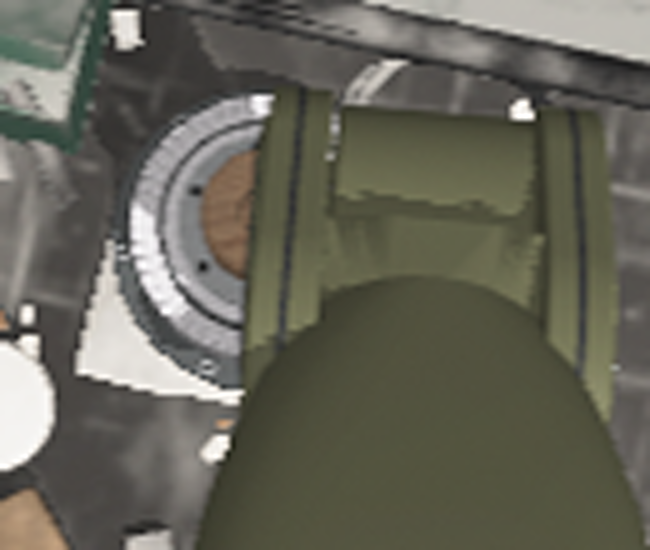

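View pics/a_scene.png

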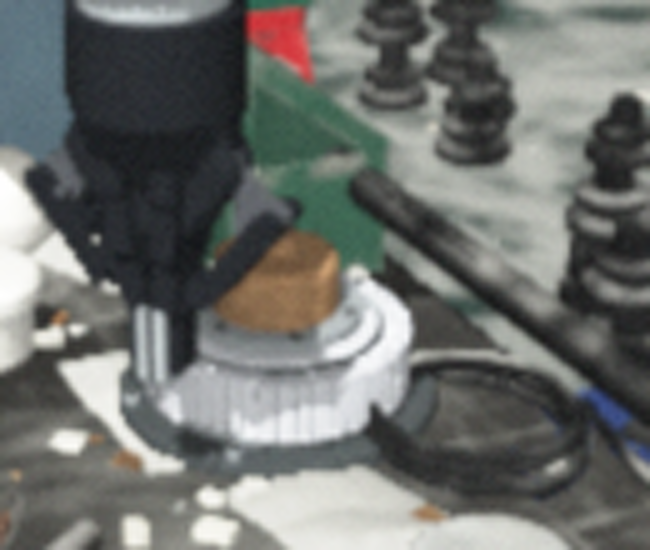

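Request:
drive_tool(series=[{"hand":0,"dp":[0,10,0],"yaw":0},{"hand":0,"dp":[0,11,0],"yaw":0},{"hand":0,"dp":[0,0,0],"yaw":0}])

```text
time_s: 4.63
position: [418.2, -26.1, 29.8]
tool_rot: [[-0.407, 0.913, 0.007], [0.913, 0.407, 0.0], [-0.003, 0.007, -1.0]]
force: [0.4, -0.2, 1.2]
grip_width: 0.1
```

Request:
drive_tool(series=[{"hand":0,"dp":[0,1,0],"yaw":0},{"hand":0,"dp":[0,1,0],"yaw":0},{"hand":0,"dp":[0,0,0],"yaw":0}])

```text
time_s: 4.88
position: [414.7, -25.8, 28.0]
tool_rot: [[-0.407, 0.913, 0.0], [0.913, 0.407, -0.0], [-0.0, 0.0, -1.0]]
force: [0.1, -0.3, 0.2]
grip_width: 0.2
```

Request:
drive_tool(series=[{"hand":0,"dp":[0,1,0],"yaw":0},{"hand":0,"dp":[0,1,0],"yaw":0},{"hand":0,"dp":[0,0,0],"yaw":0}])

```text
time_s: 5.13
position: [416.4, -25.0, 27.9]
tool_rot: [[-0.407, 0.914, -0.0], [0.914, 0.407, 0.0], [0.0, -0.0, -1.0]]
force: [0.2, -0.5, -0.0]
grip_width: -0.2
```

```bash
python3 st.py
```

```text
t 5.13 pos [416.4 -25.   27.9] r 80.67 ang 24.2 yhead 24.0 f_tool [-0.5 -0.1  0. ]
```

Request:
drive_tool(series=[{"hand":0,"dp":[0,1,0],"yaw":0},{"hand":0,"dp":[0,0,0],"yaw":0}])

```text
time_s: 5.3
position: [417.4, -24.6, 27.9]
tool_rot: [[-0.407, 0.914, 0.0], [0.914, 0.407, 0.0], [-0.0, 0.0, -1.0]]
force: [0.2, 0.5, 0.7]
grip_width: -0.3
```

Request:
drive_tool(series=[{"hand":0,"dp":[0,1,0],"yaw":0},{"hand":0,"dp":[0,0,0],"yaw":0}])

```text
time_s: 5.47
position: [418.4, -24.2, 27.9]
tool_rot: [[-0.407, 0.914, 0.0], [0.914, 0.407, 0.0], [-0.0, 0.0, -1.0]]
force: [0.3, 0.2, 0.1]
grip_width: -0.3
```

Request:
drive_tool(series=[{"hand":0,"dp":[0,1,0],"yaw":0},{"hand":0,"dp":[0,0,0],"yaw":0}])

```text
time_s: 5.63
position: [419.4, -23.8, 27.9]
tool_rot: [[-0.407, 0.914, 0.0], [0.914, 0.407, 0.0], [-0.0, 0.0, -1.0]]
force: [0.8, 0.0, -0.2]
grip_width: 0.3
```

```bash
python3 st.py
```

```text
t 5.63 pos [419.4 -23.8  27.9] r 77.44 ang 24.2 yhead 24.0 f_tool [-0.3  0.7  0.2]
```

Request:
drive_tool(series=[{"hand":0,"dp":[0,1,0],"yaw":0},{"hand":0,"dp":[0,0,0],"yaw":0}])

```text
time_s: 5.8
position: [420.3, -23.4, 27.9]
tool_rot: [[-0.407, 0.914, 0.0], [0.914, 0.407, 0.0], [-0.0, 0.0, -1.0]]
force: [-0.7, 0.2, -0.1]
grip_width: -0.2
```

Request:
drive_tool(series=[{"hand":0,"dp":[0,1,0],"yaw":0},{"hand":0,"dp":[0,0,0],"yaw":0}])

```text
time_s: 5.97
position: [421.2, -23.0, 27.9]
tool_rot: [[-0.407, 0.914, 0.0], [0.914, 0.407, 0.0], [-0.0, 0.0, -1.0]]
force: [0.1, -0.4, 0.6]
grip_width: -0.2
```

```bash
python3 st.py
```

```text
t 5.97 pos [421.2 -23.   27.9] r 75.45 ang 24.2 yhead 24.0 f_tool [-0.4 -0.  -0.6]
```

Request:
drive_tool(series=[{"hand":0,"dp":[0,1,0],"yaw":0},{"hand":0,"dp":[0,0,0],"yaw":0}])

```text
time_s: 6.13
position: [422.1, -22.6, 27.9]
tool_rot: [[-0.407, 0.914, 0.0], [0.914, 0.407, 0.0], [-0.0, 0.0, -1.0]]
force: [-0.9, -0.2, -0.1]
grip_width: 0.3
```

Request:
drive_tool(series=[{"hand":0,"dp":[0,0.7,0],"yaw":0},{"hand":0,"dp":[0,0,0],"yaw":0}])

```text
time_s: 6.3
position: [422.7, -22.3, 27.9]
tool_rot: [[-0.407, 0.914, 0.0], [0.914, 0.407, 0.0], [-0.0, 0.0, -1.0]]
force: [1.6, -0.7, 0.1]
grip_width: -0.1
```

```bash
python3 st.py
```

```text
t 6.3 pos [422.7 -22.3  27.9] r 73.81 ang 24.2 yhead 24.0 f_tool [-1.3  1.2 -0.1]
```

Request:
drive_tool(series=[{"hand":0,"dp":[0,0.7,0],"yaw":0},{"hand":0,"dp":[0,0,0],"yaw":0}])

```text
time_s: 6.47
position: [423.3, -22.0, 27.9]
tool_rot: [[-0.407, 0.914, 0.0], [0.914, 0.407, -0.0], [-0.0, 0.0, -1.0]]
force: [-0.4, -0.4, -0.2]
grip_width: -0.2
```

Request:
drive_tool(series=[{"hand":0,"dp":[0,0.7,0],"yaw":0},{"hand":0,"dp":[0,0,0],"yaw":0}])

```text
time_s: 6.63
position: [424.0, -21.7, 27.9]
tool_rot: [[-0.407, 0.914, 0.0], [0.914, 0.407, -0.0], [-0.0, 0.0, -1.0]]
force: [-0.1, -0.2, 0.5]
grip_width: 0.4
```

```bash
python3 st.py
```

```text
t 6.63 pos [424.  -21.7  27.9] r 72.41 ang 24.2 yhead 24.0 f_tool [-0.1 -0.2 -0.5]
```

Request:
drive_tool(series=[{"hand":0,"dp":[0,0.7,0],"yaw":0},{"hand":0,"dp":[0,0,0],"yaw":0}])

```text
time_s: 6.8
position: [424.6, -21.4, 27.9]
tool_rot: [[-0.407, 0.914, 0.0], [0.914, 0.407, 0.0], [-0.0, 0.0, -1.0]]
force: [0.1, -0.2, 0.3]
grip_width: 0.1
```

Request:
drive_tool(series=[{"hand":0,"dp":[0,0.7,0],"yaw":0},{"hand":0,"dp":[0,0,0],"yaw":0}])

```text
time_s: 6.97
position: [425.3, -21.1, 27.9]
tool_rot: [[-0.407, 0.914, 0.0], [0.914, 0.407, 0.0], [-0.0, 0.0, -1.0]]
force: [0.1, -0.2, -0.0]
grip_width: -0.2
```

```bash
python3 st.py
```

```text
t 6.97 pos [425.3 -21.1  27.9] r 71.0 ang 24.2 yhead 24.0 f_tool [-0.2 -0.   0. ]
```

Request:
drive_tool(series=[{"hand":0,"dp":[0,0.7,0],"yaw":0},{"hand":0,"dp":[0,0,0],"yaw":0}])

```text
time_s: 7.13
position: [425.9, -20.9, 27.9]
tool_rot: [[-0.407, 0.914, 0.0], [0.914, 0.407, 0.0], [-0.0, 0.0, -1.0]]
force: [-0.1, 0.7, -0.7]
grip_width: 0.3
```

Request:
drive_tool(series=[{"hand":0,"dp":[0,0.7,0],"yaw":0},{"hand":0,"dp":[0,0,0],"yaw":0}])

```text
time_s: 7.3
position: [426.5, -20.6, 27.9]
tool_rot: [[-0.407, 0.914, 0.0], [0.914, 0.407, 0.0], [0.0, 0.0, -1.0]]
force: [0.1, -0.3, 0.0]
grip_width: -0.1
```

```bash
python3 st.py b
```

```text
t 7.3 pos [426.5 -20.6  27.9] r 69.66 ang 24.2 yhead 24.0 f_tool [-0.3 -0.  -0. ]
```

View pics/b_scene.png

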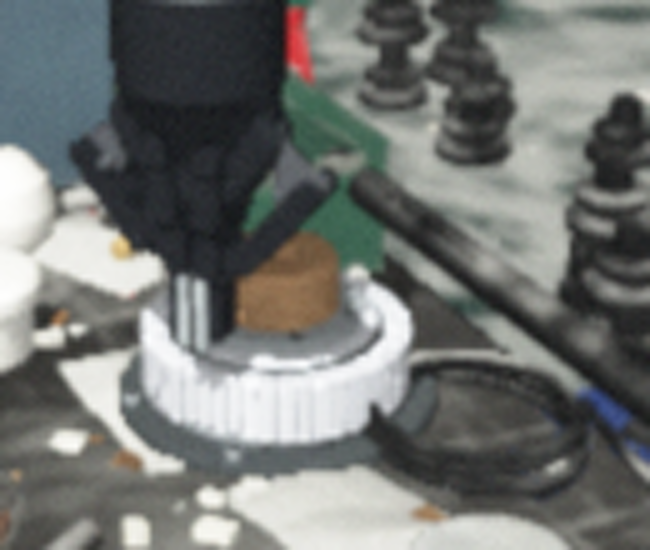

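Run:
```python
from plant import bot
from h import *
s=bot.get_state();p=np.array(s["position"]);R=np.array(s["tool_rot"])
t=np.linspace(0,2*np.pi,180)
for n,(x0,y0) in {"top":(280,135),"scene":(280,145)}.items():
    c=bot.camera(n);im=cv2.resize(c["frame"][y0:y0+110,x0:x0+130],None,fx=6,fy=5,interpolation=cv2.INTER_CUBIC)
    S=np.array([6,5])
    print(n,proj(c,[p]),((proj(c,[p])-[x0,y0]+.5)*S))
    for P in ([0,0,0],[0,11,0],[15,11,0],[-15,11,0],[15,-11,0],[-15,-11,0]):
        q=((proj(c,[p+R@np.array(P,float)])[0]-[x0,y0]+.5)*S).astype(int);cv2.circle(im,tuple(int(k) for k in q),3,(0,0,255),-1)
    for r,z,col in((66,44,(0,0,255)),(66,13,(0,255,255)),(79,0,(0,255,0))):
        q=((proj(c,np.c_[490+r*np.cos(t),8+r*np.sin(t),0*t+z])-[x0,y0]+.5)*S).astype(int);cv2.polylines(im,[q],True,col,1)
    cv2.imwrite(f"pics/c_{n}.png",im)
```

```text
top [[345.36329442 206.47775069]] [[395.17976651 359.88875345]]
scene [[320.02437859 227.05845813]] [[243.14627152 412.79229064]]
```

View pics/c_scene.png

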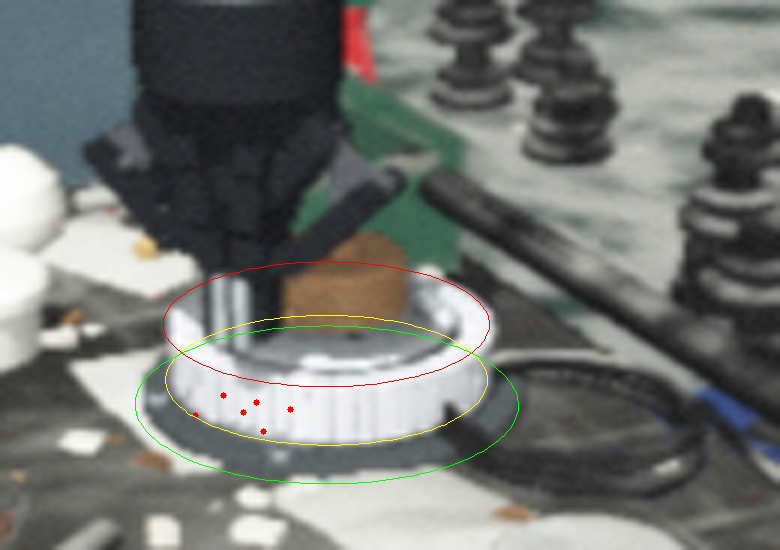

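Run:
```python
from plant import bot
from h import *
c=bot.camera("scene")
for P in([392,-35.1],[426.5,-20.6]):
    for z in(28,40,50,60,70,90): print(P,z,((proj(c,[[*P,z]])[0]-[280,145]+.5)*5).round())
cv2.imwrite("pics/d.png",cv2.resize(c["frame"][100:250,240:420],None,fx=4.4,fy=4,interpolation=cv2.INTER_LANCZOS4))
print(bot.get_state()["time_s"])
```

```text
[392, -35.1] 28 [161. 449.]
[392, -35.1] 40 [160. 426.]
[392, -35.1] 50 [159. 406.]
[392, -35.1] 60 [159. 387.]
[392, -35.1] 70 [158. 367.]
[392, -35.1] 90 [157. 326.]
[426.5, -20.6] 28 [203. 413.]
[426.5, -20.6] 40 [202. 390.]
[426.5, -20.6] 50 [202. 371.]
[426.5, -20.6] 60 [202. 352.]
[426.5, -20.6] 70 [201. 332.]
[426.5, -20.6] 90 [201. 293.]
7.55
```

View pics/d.png

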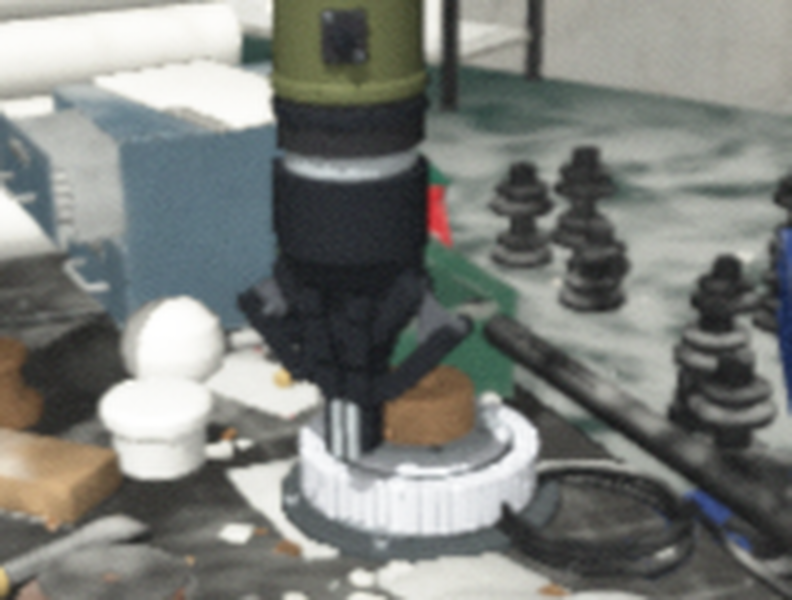

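View pics/c_top.png

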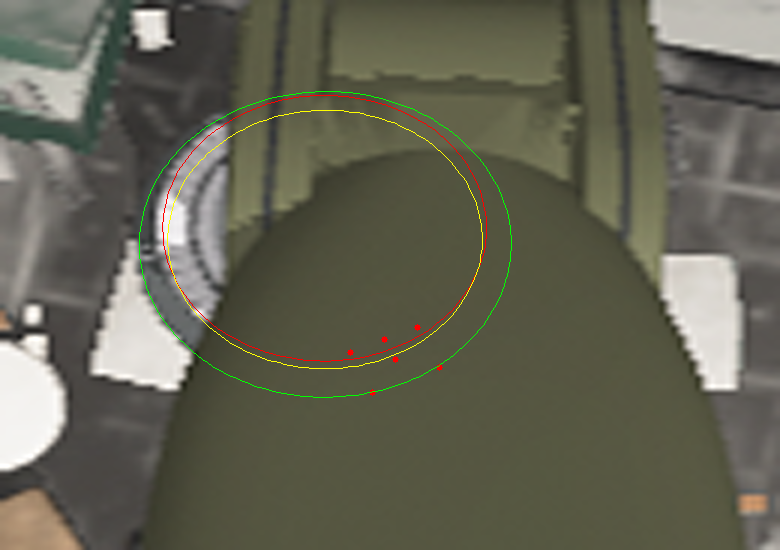

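Run:
```python
from plant import bot
from h import *
for n in("scene","top"):
    c=bot.camera(n);f=cv2.imread(f"pics/{n}0.png")
    P=np.array([[226.8,473.5,z] for z in(194.4,207.4,227,267)]);q=proj(c,P);print(n,q.round(1))
    q0=q[0];x0=int(np.clip(q0[0]-60,0,520));y0=int(np.clip(q0[1]-80,0,280))
    im=cv2.resize(f[y0:y0+120,x0:x0+120],None,fx=5,fy=5,interpolation=cv2.INTER_LANCZOS4)
    for k in q: cv2.circle(im,tuple(int(v) for v in (k-[x0,y0]+.5)*5),3,(0,0,255),-1)
    print(x0,y0); cv2.imwrite(f"pics/e_{n}.png",im)
```

```text
scene [[155.1 127.4]
 [154.2 122.8]
 [152.8 115.8]
 [149.8 101.1]]
95 47
top [[105.4 295.1]
 [101.9 295.6]
 [ 96.5 296.5]
 [ 84.7 298.3]]
45 215
```

View pics/e_scene.png

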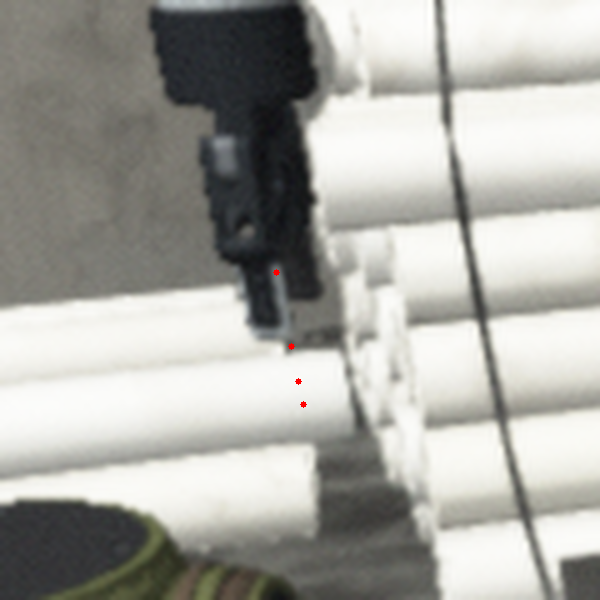

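View pics/e_top.png

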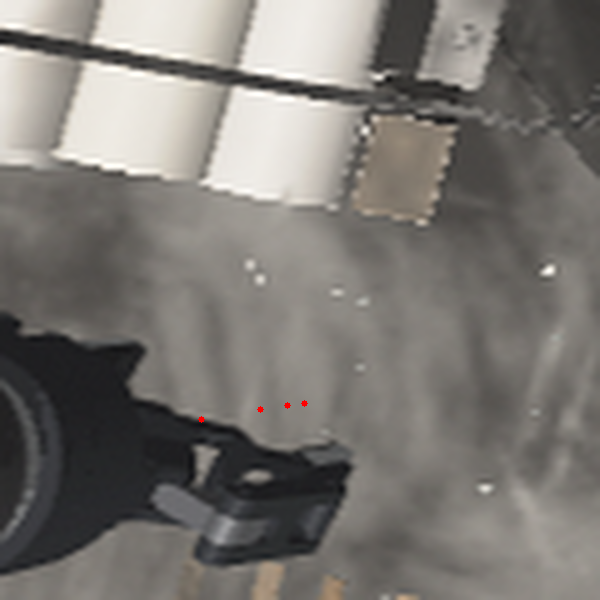

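The picture shows the fingertip about 33 mm above the reported TCP. It is hovering over the rim, which explains why I felt no force. The start picture shows the same offset. I'll back out, go lower and check again.

Request:
drive_tool(series=[{"hand":0,"dp":[0,-10,0],"yaw":0},{"hand":0,"dp":[0,-10,0],"yaw":0},{"hand":0,"dp":[0,-10,0],"yaw":0},{"hand":0,"dp":[0,0,8],"yaw":0},{"hand":0,"dp":[0,0,4],"yaw":0},{"hand":0,"dp":[0,0,3],"yaw":0},{"hand":0,"dp":[0,0,0],"yaw":0}])

```text
time_s: 8.23
position: [398.6, -32.8, 12.2]
tool_rot: [[-0.407, 0.914, -0.001], [0.914, 0.407, 0.0], [0.001, -0.001, -1.0]]
force: [0.4, 0.3, -0.1]
grip_width: 0.1
```

```bash
python3 st.py f
```

```text
t 8.23 pos [398.6 -32.8  12.2] r 100.06 ang 24.1 yhead 24.0 f_tool [0.1 0.5 0.1]
```

View pics/f_scene.png

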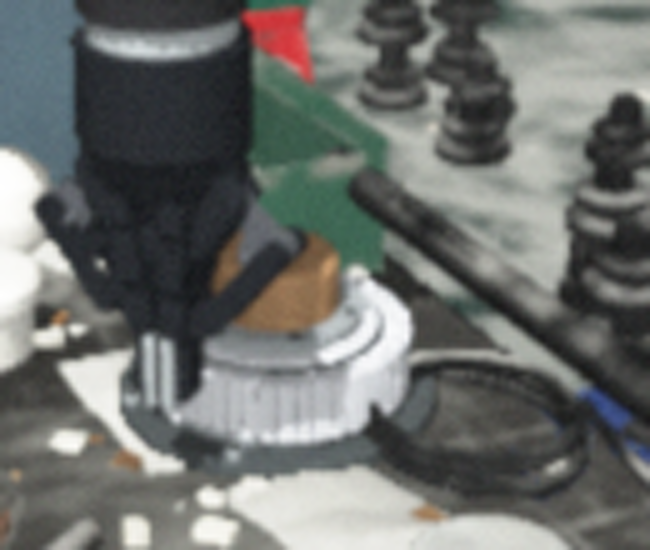

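Request:
drive_tool(series=[{"hand":0,"dp":[0,0,5],"yaw":0},{"hand":0,"dp":[0,0,4],"yaw":0},{"hand":0,"dp":[0,0,3],"yaw":0},{"hand":0,"dp":[0,0,0],"yaw":0}])

```text
time_s: 8.67
position: [398.4, -32.7, 0.2]
tool_rot: [[-0.407, 0.913, -0.001], [0.913, 0.407, 0.0], [0.001, -0.001, -1.0]]
force: [0.3, 0.8, -0.1]
grip_width: -0.3
```

Request:
drive_tool(series=[{"hand":0,"dp":[0,0,3],"yaw":0},{"hand":0,"dp":[0,0,2],"yaw":0},{"hand":0,"dp":[0,0,0],"yaw":0}])

```text
time_s: 8.92
position: [398.7, -32.8, -4.5]
tool_rot: [[-0.407, 0.914, -0.001], [0.914, 0.407, 0.0], [0.0, -0.001, -1.0]]
force: [0.2, 0.7, -0.0]
grip_width: -0.5
```

```bash
python3 st.py g
```

```text
t 8.92 pos [398.7 -32.8  -4.5] r 100.01 ang 24.1 yhead 24.0 f_tool [0.6 0.5 0. ]
```

View pics/g_scene.png

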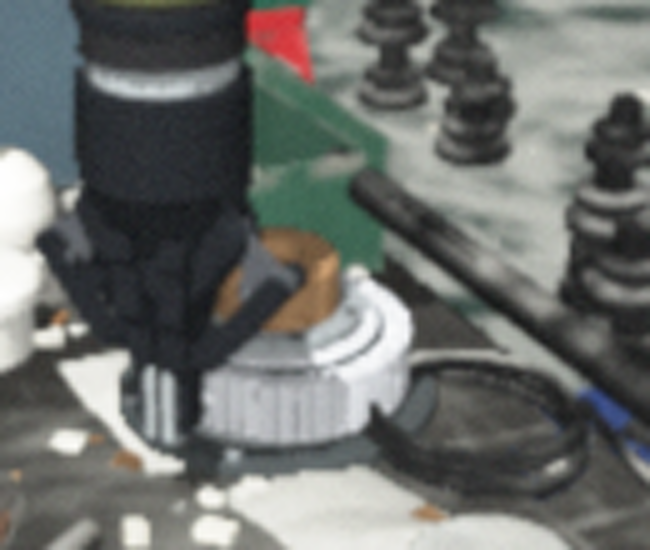

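Reported z is -4.5 with no contact force, so the offset is real, and the tip is now at about 28 mm. Next I feel inward.

Request:
drive_tool(series=[{"hand":0,"dp":[0,5,0],"yaw":0},{"hand":0,"dp":[0,5,0],"yaw":0},{"hand":0,"dp":[0,4,0],"yaw":0},{"hand":0,"dp":[0,2,0],"yaw":0},{"hand":0,"dp":[0,1,0],"yaw":0},{"hand":0,"dp":[0,0,0],"yaw":0}])

```text
time_s: 9.52
position: [414.9, -25.8, -4.1]
tool_rot: [[-0.407, 0.913, 0.0], [0.913, 0.407, -0.0], [-0.0, 0.0, -1.0]]
force: [0.3, -1.1, 0.0]
grip_width: 0.0
```

Request:
drive_tool(series=[{"hand":0,"dp":[0,1,0],"yaw":0},{"hand":0,"dp":[0,1,0],"yaw":0},{"hand":0,"dp":[0,0,0],"yaw":0}])

```text
time_s: 9.77
position: [416.4, -25.0, -4.1]
tool_rot: [[-0.407, 0.914, 0.0], [0.914, 0.407, 0.0], [0.0, 0.0, -1.0]]
force: [1.0, 0.9, 0.1]
grip_width: 0.0
```

Request:
drive_tool(series=[{"hand":0,"dp":[0,1,0],"yaw":0},{"hand":0,"dp":[0,0,0],"yaw":0}])

```text
time_s: 9.93
position: [417.4, -24.7, -4.1]
tool_rot: [[-0.407, 0.914, 0.0], [0.914, 0.407, -0.0], [-0.0, 0.0, -1.0]]
force: [-0.3, 0.5, 0.8]
grip_width: -0.1
```

```bash
python3 st.py
```

```text
t 9.93 pos [417.4 -24.7  -4.1] r 79.63 ang 24.2 yhead 24.0 f_tool [ 0.6 -0.  -0.8]
```

Request:
drive_tool(series=[{"hand":0,"dp":[0,1,0],"yaw":0},{"hand":0,"dp":[0,0,0],"yaw":0}])

```text
time_s: 10.1
position: [418.4, -24.3, -4.1]
tool_rot: [[-0.407, 0.914, 0.0], [0.914, 0.407, 0.0], [-0.0, 0.0, -1.0]]
force: [0.0, -0.3, 0.3]
grip_width: 0.1
```

Request:
drive_tool(series=[{"hand":0,"dp":[0,1,0],"yaw":0},{"hand":0,"dp":[0,0,0],"yaw":0}])

```text
time_s: 10.27
position: [419.3, -23.8, -4.1]
tool_rot: [[-0.407, 0.914, 0.0], [0.914, 0.407, -0.0], [-0.0, 0.0, -1.0]]
force: [-0.2, 0.4, 0.2]
grip_width: 0.0
```

Request:
drive_tool(series=[{"hand":0,"dp":[0,1,0],"yaw":0},{"hand":0,"dp":[0,0,0],"yaw":0}])

```text
time_s: 10.43
position: [420.2, -23.4, -4.1]
tool_rot: [[-0.407, 0.914, 0.0], [0.914, 0.407, 0.0], [-0.0, 0.0, -1.0]]
force: [-0.1, -0.2, -0.2]
grip_width: -0.4
```

```bash
python3 st.py
```

```text
t 10.43 pos [420.2 -23.4  -4.1] r 76.53 ang 24.2 yhead 24.0 f_tool [-0.2 -0.2  0.2]
```

Request:
drive_tool(series=[{"hand":0,"dp":[0,0.7,0],"yaw":0},{"hand":0,"dp":[0,0,0],"yaw":0}])

```text
time_s: 10.6
position: [420.8, -23.1, -4.1]
tool_rot: [[-0.407, 0.914, 0.0], [0.914, 0.407, 0.0], [-0.0, 0.0, -1.0]]
force: [0.2, -0.8, 0.4]
grip_width: -0.2
```

Request:
drive_tool(series=[{"hand":0,"dp":[0,0.7,0],"yaw":0},{"hand":0,"dp":[0,0,0],"yaw":0}])

```text
time_s: 10.77
position: [421.4, -22.9, -4.1]
tool_rot: [[-0.407, 0.914, 0.0], [0.914, 0.407, -0.0], [-0.0, 0.0, -1.0]]
force: [-0.5, -0.1, -0.1]
grip_width: 0.1
```

Request:
drive_tool(series=[{"hand":0,"dp":[0,0.7,0],"yaw":0},{"hand":0,"dp":[0,0,0],"yaw":0}])

```text
time_s: 10.93
position: [422.0, -22.6, -4.1]
tool_rot: [[-0.407, 0.914, 0.0], [0.914, 0.407, -0.0], [-0.0, 0.0, -1.0]]
force: [-0.2, 0.2, 0.1]
grip_width: 0.2
```

```bash
python3 st.py k
```

```text
t 10.93 pos [422.  -22.6  -4.1] r 74.53 ang 24.2 yhead 24.0 f_tool [ 0.2 -0.1 -0.1]
```

View pics/k_scene.png

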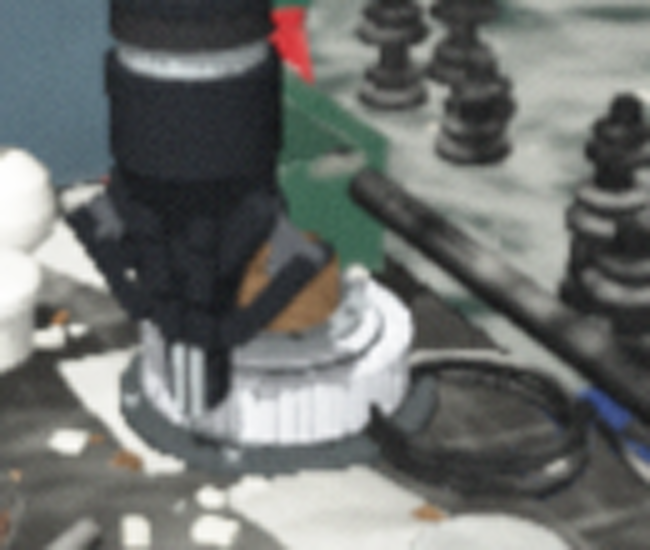

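Request:
drive_tool(series=[{"hand":0,"dp":[0,0.7,0],"yaw":0},{"hand":0,"dp":[0,0,0],"yaw":0}])

```text
time_s: 11.2
position: [422.7, -22.3, -4.1]
tool_rot: [[-0.407, 0.914, 0.0], [0.914, 0.407, 0.0], [-0.0, 0.0, -1.0]]
force: [0.4, -0.5, 0.0]
grip_width: 0.4
```

Request:
drive_tool(series=[{"hand":0,"dp":[0,0.7,0],"yaw":0},{"hand":0,"dp":[0,0,0],"yaw":0}])

```text
time_s: 11.37
position: [423.4, -22.0, -4.1]
tool_rot: [[-0.407, 0.914, 0.0], [0.914, 0.407, 0.0], [-0.0, 0.0, -1.0]]
force: [-1.5, 0.4, -0.0]
grip_width: -0.2
```

Request:
drive_tool(series=[{"hand":0,"dp":[0,0.7,0],"yaw":0},{"hand":0,"dp":[0,0,0],"yaw":0}])

```text
time_s: 11.53
position: [424.0, -21.7, -4.1]
tool_rot: [[-0.407, 0.914, 0.0], [0.914, 0.407, -0.0], [-0.0, 0.0, -1.0]]
force: [-0.3, 0.4, -0.6]
grip_width: -0.1
```

```bash
python3 st.py
```

```text
t 11.53 pos [424.  -21.7  -4.1] r 72.4 ang 24.2 yhead 24.0 f_tool [ 0.4 -0.1  0.6]
```

Request:
drive_tool(series=[{"hand":0,"dp":[0,0.7,0],"yaw":0},{"hand":0,"dp":[0,0,0],"yaw":0}])

```text
time_s: 11.7
position: [424.6, -21.4, -4.1]
tool_rot: [[-0.407, 0.914, 0.0], [0.914, 0.407, -0.0], [-0.0, 0.0, -1.0]]
force: [-0.5, -0.6, -0.2]
grip_width: -0.1
```

Request:
drive_tool(series=[{"hand":0,"dp":[0,0.7,0],"yaw":0},{"hand":0,"dp":[0,0,0],"yaw":0}])

```text
time_s: 11.87
position: [425.2, -21.2, -4.1]
tool_rot: [[-0.407, 0.914, 0.0], [0.914, 0.407, -0.0], [-0.0, 0.0, -1.0]]
force: [0.4, -0.1, -0.6]
grip_width: 0.4
```

Request:
drive_tool(series=[{"hand":0,"dp":[0,0.7,0],"yaw":0},{"hand":0,"dp":[0,0,0],"yaw":0}])

```text
time_s: 12.03
position: [425.5, -20.9, -4.1]
tool_rot: [[-0.407, 0.914, -0.0], [0.914, 0.407, -0.0], [0.0, -0.001, -1.0]]
force: [0.5, 1.3, 0.2]
grip_width: -0.4
```

```bash
python3 st.py
```

```text
t 12.03 pos [425.5 -20.9  -4.1] r 70.68 ang 24.2 yhead 24.0 f_tool [ 1.   1.  -0.2]
```

Request:
drive_tool(series=[{"hand":0,"dp":[0,0.5,0],"yaw":0},{"hand":0,"dp":[0,0,0],"yaw":0}])

```text
time_s: 12.2
position: [425.5, -20.9, -4.2]
tool_rot: [[-0.407, 0.914, -0.001], [0.914, 0.407, -0.001], [-0.0, -0.001, -1.0]]
force: [-1.7, -1.0, 1.3]
grip_width: -0.0
```

```bash
python3 st.py
```

```text
t 12.2 pos [425.5 -20.9  -4.2] r 70.67 ang 24.2 yhead 24.0 f_tool [-0.2 -1.9 -1.3]
```

Request:
drive_tool(series=[{"hand":0,"dp":[0,0.5,0],"yaw":0},{"hand":0,"dp":[0,0,0],"yaw":0}])

```text
time_s: 12.37
position: [425.5, -20.9, -4.3]
tool_rot: [[-0.407, 0.914, -0.002], [0.914, 0.407, -0.001], [-0.0, -0.002, -1.0]]
force: [-4.0, -1.7, 3.0]
grip_width: -0.1
```

```bash
python3 st.py
```

```text
t 12.37 pos [425.5 -20.9  -4.3] r 70.67 ang 24.1 yhead 24.0 f_tool [ 0.1 -4.3 -3. ]
```

Request:
drive_tool(series=[{"hand":0,"dp":[0,0.5,0],"yaw":0},{"hand":0,"dp":[0,0,0],"yaw":0}])

```text
time_s: 12.53
position: [425.6, -20.8, -4.3]
tool_rot: [[-0.406, 0.914, -0.002], [0.914, 0.406, -0.001], [-0.0, -0.003, -1.0]]
force: [-3.2, -2.8, 4.2]
grip_width: -0.2
```

```bash
python3 st.py
```

```text
t 12.53 pos [425.6 -20.8  -4.3] r 70.53 ang 24.1 yhead 24.0 f_tool [-1.2 -4.1 -4.2]
```

```bash
python3 - <<'E'
from plant import bot
import numpy as np
s=bot.get_state();R=np.array(s["tool_rot"]);print((R.T@np.array(s["force"])).round(2),(R.T@np.array(s["moment"])).round(3))
E
python3 st.py l
```

```text
[-1.22 -4.11 -4.21] [ 1.074 -0.224  0.008]
t 12.53 pos [425.6 -20.8  -4.3] r 70.53 ang 24.1 yhead 24.0 f_tool [-1.2 -4.1 -4.2]
```

View pics/l_scene.png

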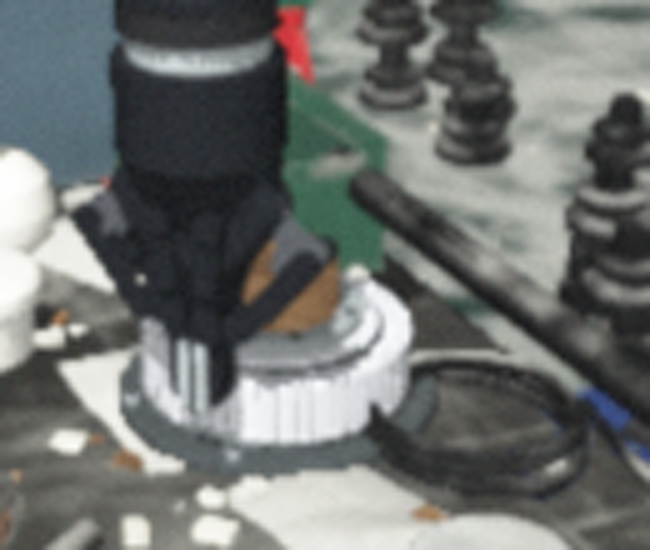

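Request:
drive_tool(series=[{"hand":0,"dp":[0,0.5,0],"yaw":0},{"hand":0,"dp":[0,0,0],"yaw":0}])

```text
time_s: 12.8
position: [425.9, -20.7, -4.3]
tool_rot: [[-0.406, 0.914, -0.003], [0.914, 0.406, -0.001], [-0.0, -0.003, -1.0]]
force: [-4.1, -2.4, 4.3]
grip_width: -0.3
```

```bash
python3 st.py
```

```text
t 12.8 pos [425.9 -20.7  -4.3] r 70.22 ang 24.1 yhead 24.0 f_tool [-0.6 -4.7 -4.3]
```

Request:
drive_tool(series=[{"hand":0,"dp":[0,0.5,0],"yaw":0},{"hand":0,"dp":[0,0,0],"yaw":0}])

```text
time_s: 12.97
position: [426.2, -20.5, -4.3]
tool_rot: [[-0.406, 0.914, -0.003], [0.914, 0.406, -0.001], [-0.0, -0.003, -1.0]]
force: [-4.4, -2.9, 5.5]
grip_width: -0.2
```

```bash
python3 st.py
```

```text
t 12.97 pos [426.2 -20.5  -4.3] r 69.85 ang 24.1 yhead 24.0 f_tool [-0.9 -5.2 -5.5]
```

The face yields at about 5 N, so this is the latch. I'll press on gently.

Request:
drive_tool(series=[{"hand":0,"dp":[0,0.5,-0.3],"yaw":0},{"hand":0,"dp":[0,0.5,-0.3],"yaw":0},{"hand":0,"dp":[0,0,0],"yaw":0}])

```text
time_s: 13.22
position: [426.4, -20.4, -4.2]
tool_rot: [[-0.406, 0.914, -0.004], [0.914, 0.406, -0.002], [-0.0, -0.005, -1.0]]
force: [-4.3, -4.2, 0.8]
grip_width: 0.4
```

```bash
python3 st.py
```

```text
t 13.22 pos [426.4 -20.4  -4.2] r 69.66 ang 24.0 yhead 24.0 f_tool [-2.1 -5.6 -0.8]
```

Request:
drive_tool(series=[{"hand":0,"dp":[0,0.5,-0.2],"yaw":0},{"hand":0,"dp":[0,0.5,-0.2],"yaw":0},{"hand":0,"dp":[0,0,0],"yaw":0}])

```text
time_s: 13.47
position: [426.8, -20.2, -4.1]
tool_rot: [[-0.406, 0.914, -0.005], [0.914, 0.406, -0.003], [-0.0, -0.006, -1.0]]
force: [-4.5, -4.7, -1.7]
grip_width: -0.2
```

```bash
python3 st.py m
```

```text
t 13.47 pos [426.8 -20.2  -4.1] r 69.19 ang 24.0 yhead 24.0 f_tool [-2.5 -6.   1.7]
```

View pics/m_scene.png

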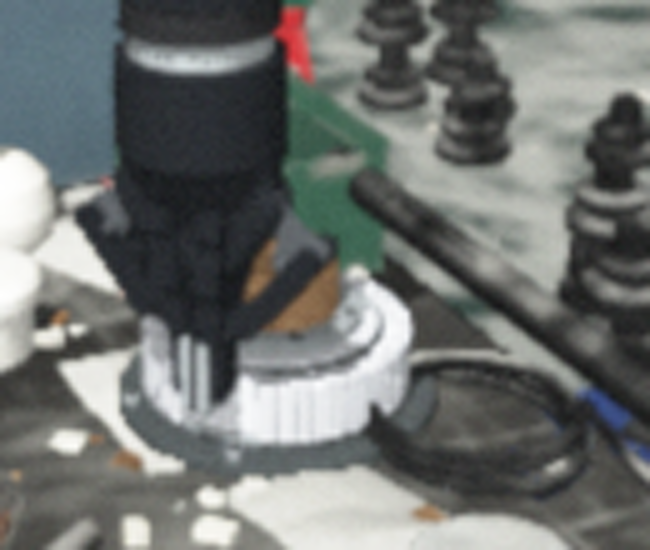

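Request:
drive_tool(series=[{"hand":0,"dp":[-0.7,0,0],"yaw":0},{"hand":0,"dp":[-0.7,0,0.2],"yaw":0},{"hand":0,"dp":[0,0,0],"yaw":0}])

```text
time_s: 13.82
position: [426.9, -20.2, -4.2]
tool_rot: [[-0.407, 0.914, -0.006], [0.914, 0.407, 0.0], [0.003, -0.005, -1.0]]
force: [-5.5, -1.4, 1.2]
grip_width: 0.2
```

```bash
python3 st.py
python3 - <<'E'
from plant import bot
import numpy as np
s=bot.get_state();R=np.array(s["tool_rot"]);print((R.T@np.array(s["force"])).round(2),(R.T@np.array(s["moment"])).round(3))
E
```

```text
t 13.82 pos [426.9 -20.2  -4.2] r 69.16 ang 24.1 yhead 24.0 f_tool [ 0.9 -5.6 -1.2]
[ 0.93 -5.62 -1.21] [1.24  0.256 0.01 ]
```

Request:
drive_tool(series=[{"hand":0,"dp":[0,0.6,0],"yaw":0},{"hand":0,"dp":[0,0.6,0],"yaw":0},{"hand":0,"dp":[0,0,0],"yaw":0}])

```text
time_s: 14.07
position: [428.0, -19.7, -4.2]
tool_rot: [[-0.407, 0.914, -0.006], [0.914, 0.407, 0.0], [0.003, -0.005, -1.0]]
force: [-4.9, -1.4, 0.1]
grip_width: 0.1
```

```bash
python3 st.py
```

```text
t 14.07 pos [428.  -19.7  -4.2] r 67.91 ang 24.1 yhead 24.0 f_tool [ 0.7 -5.  -0.1]
```

Request:
drive_tool(series=[{"hand":0,"dp":[0,0.6,0],"yaw":0},{"hand":0,"dp":[0,0.6,0],"yaw":0},{"hand":0,"dp":[0,0,0],"yaw":0}])

```text
time_s: 14.32
position: [429.5, -19.1, -4.2]
tool_rot: [[-0.407, 0.913, -0.005], [0.913, 0.407, 0.001], [0.003, -0.005, -1.0]]
force: [-5.8, -2.4, 1.0]
grip_width: -0.0
```

```bash
python3 st.py
```

```text
t 14.32 pos [429.5 -19.1  -4.2] r 66.32 ang 24.1 yhead 24.0 f_tool [ 0.2 -6.3 -1. ]
```

Request:
drive_tool(series=[{"hand":0,"dp":[0,0.6,0],"yaw":0},{"hand":0,"dp":[0,0.6,0],"yaw":0},{"hand":0,"dp":[0,0,0],"yaw":0}])

```text
time_s: 14.57
position: [430.1, -18.7, -4.2]
tool_rot: [[-0.407, 0.913, -0.006], [0.913, 0.407, 0.0], [0.003, -0.005, -1.0]]
force: [-5.7, -1.4, 1.9]
grip_width: -0.3
```

```bash
python3 st.py n
```

```text
t 14.57 pos [430.1 -18.7  -4.2] r 65.56 ang 24.1 yhead 24.0 f_tool [ 1.1 -5.8 -1.8]
```

View pics/n_scene.png

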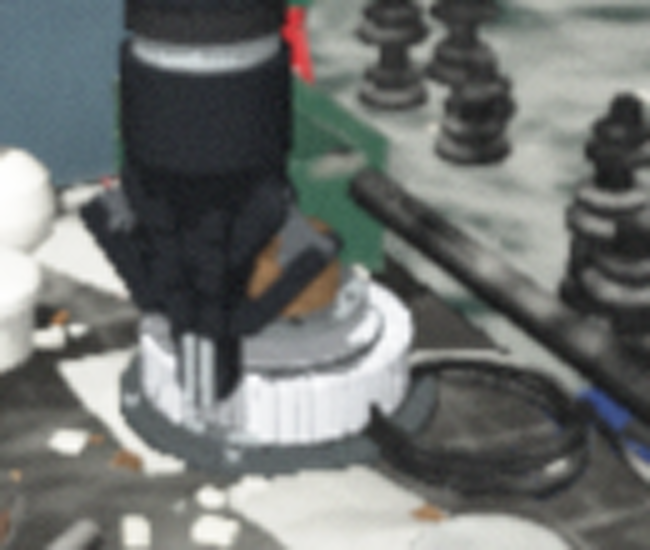

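The chuck's lower edge moved from crop row 332 to 318, about 8 mm up, so the faceplate has sprung. I'll withdraw straight out, then lift.

Request:
drive_tool(series=[{"hand":0,"dp":[0,-2,0],"yaw":0},{"hand":0,"dp":[0,-3,0],"yaw":0},{"hand":0,"dp":[0,-4,0],"yaw":0},{"hand":0,"dp":[0,-8,0],"yaw":0},{"hand":0,"dp":[0,-12,0],"yaw":0},{"hand":0,"dp":[0,-15,0],"yaw":0},{"hand":0,"dp":[0,-15,0],"yaw":0},{"hand":0,"dp":[0,0,0],"yaw":0}])

```text
time_s: 15.33
position: [376.2, -43.5, -3.5]
tool_rot: [[-0.405, 0.914, -0.003], [0.914, 0.405, 0.0], [0.001, -0.002, -1.0]]
force: [-0.4, 0.6, 0.4]
grip_width: -0.2
```

Request:
drive_tool(series=[{"hand":0,"dp":[0,0,-20],"yaw":0},{"hand":0,"dp":[0,0,-35],"yaw":0},{"hand":0,"dp":[0,0,-35],"yaw":0},{"hand":0,"dp":[0,0,-35],"yaw":0},{"hand":0,"dp":[0,0,-35],"yaw":0},{"hand":0,"dp":[0,0,-30],"yaw":0},{"hand":0,"dp":[0,0,0],"yaw":0}])

```text
time_s: 15.92
position: [385.3, -43.4, 193.0]
tool_rot: [[-0.407, 0.914, 0.014], [0.914, 0.407, -0.001], [-0.007, 0.012, -1.0]]
force: [1.8, -0.1, 0.3]
grip_width: -0.0
```

Request:
drive_tool(series=[{"hand":0,"dp":[35,0,0],"yaw":0},{"hand":0,"dp":[35,0,0],"yaw":0},{"hand":0,"dp":[35,0,0],"yaw":0},{"hand":0,"dp":[35,0,0],"yaw":0},{"hand":0,"dp":[35,0,0],"yaw":0},{"hand":0,"dp":[35,0,0],"yaw":0},{"hand":0,"dp":[0,0,0],"yaw":0},{"hand":0,"dp":[0,0,0],"yaw":0}])

```text
time_s: 16.58
position: [294.2, 150.8, 186.8]
tool_rot: [[-0.412, 0.911, 0.001], [0.911, 0.412, 0.001], [0.0, 0.002, -1.0]]
force: [1.0, -0.7, 0.1]
grip_width: -0.2
```

```bash
python3 st.py z
python3 - <<'E'
from plant import bot
import cv2
for n in("top","scene"): cv2.imwrite(f"pics/end_{n}.png",bot.camera(n)["frame"])
a=cv2.imread("pics/scene0.png")[175:255,290:390];b=cv2.imread("pics/end_scene.png")[175:255,290:390]
cv2.imwrite("pics/cmp.png",cv2.resize(cv2.hconcat([a,b]),None,fx=4,fy=4,interpolation=cv2.INTER_CUBIC))
E
```

```text
t 16.58 pos [294.2 150.8 186.8] r 242.33 ang -36.1 yhead 24.3 f_tool [-1.   0.6 -0.1]
```

View pics/cmp.png

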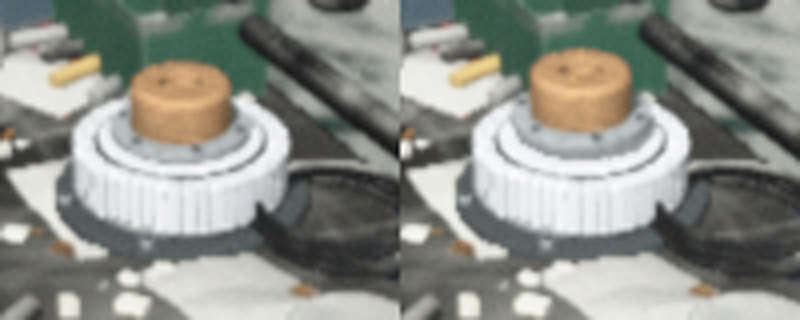

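View pics/end_top.png

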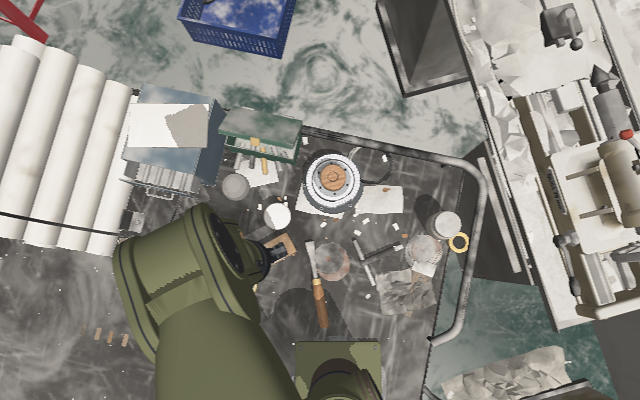

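The side-by-side shows the chuck about 3 px higher (top edge crop row 62 to 50, at 4x). The base has not moved, and the bystanders are where they were (plug at (277, 216), cap at (236, 187), jar at (446, 225)).

Request:
drive_tool(series=[{"hand":0,"dp":[0,0,0],"yaw":0},{"hand":0,"dp":[0,0,0],"yaw":0},{"hand":0,"dp":[0,0,0],"yaw":0}])

```text
time_s: 17.03
position: [294.8, 148.3, 186.7]
tool_rot: [[-0.405, 0.914, 0.0], [0.914, 0.405, -0.0], [-0.0, 0.0, -1.0]]
force: [0.6, 0.5, 0.2]
grip_width: -0.3
```

```bash
python3 -c "
from plant import bot
print(bot.hand_in())"
```

```text
the job is handed in; nothing more can be done
None
```

The faceplate has sprung up, the finger is clear of everything, and the job is handed in at about 17 s of the 64 s allowed.

- **Finding the latch:** I located the notch in both pictures, about 24° from -x towards -y. I confirmed it by touch: the face began to give at about 4–5 N. I did not touch the solid rim elsewhere to compare.
- **Pressing it:** I pushed straight in about 5 mm with the shut fingertips. The push stayed at about 6.5 N or less, then I withdrew straight out and moved the arm away.
- **Last checks:** The final pictures show the chuck about 3 px higher than at the start, roughly 8–9 mm. The base and the bystanders I checked (plug, cap and jar) are where they were; the arm hid the wooden chuck's spot in that view. The residual force reading was about 1 N or less. I did not see the latch come back out and am relying on its spring for that.
- **Disagreement in the readings:** The fingertip showed about 33 mm higher in the pictures than the reported TCP height. My first approach therefore passed over the rim without touching it. I corrected for this from the pictures and the lack of any contact force.

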